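# Index the horn antenna round to the rod antenna

### The arm

A 6-joint arm with a two-finger parallel gripper is mounted at the origin on the work surface. World frame = base frame: x ahead of the robot, y to its left, z up, the work surface at z = 0. Lengths are in mm, angles in rad, forces in N, time in s.
With the tool pointing down it reaches from about 150 to 775 mm from the base axis. Payload 6.1 kg.
Tool frame: the origin (TCP) lies between the finger pads; the fingertips stand 22 mm ahead of it and the grasp point (between the pads) lies 3 mm ahead of it (manip.nose_length is the distance from the TCP to the fingertips, in mm); z points along the fingers, y is the line along which they close (so a half turn about z gives the same grasp; the last joint's range is limited). The gripper opens to 85 mm and grips with 20 to 120 N. Pads are 22 mm wide; open, the fingers measure 114 mm over their backs; the gripper's body (76 mm by 85 mm) begins 54 mm behind the grasp point. The pads swing forward as they close: fully open they stand 13 mm farther back than shut.
Start: joints at [-1.134, 0.126, -0.04, 1.405, 0, 1.571], TCP at [222.089, -475.694, 253.295] pointing down, gripper open.
Joint ranges: [-2.72, 2.72], [-0.95, 1.95], [-1.27, 1.35], [-1.78, 2.02], [-1.46, 1.47], [-3.14, 3.14]. Speed limits (rad/s): [2.39, 2.39, 3.01, 3.14, 3.14, 3.14].

### API

Orientations are given as a unit quaternion [x, y, z, w].
In Python, from bench import telemetry, cams, ticket, manip gives the robot as it stands. The module is installed in compiled form; this text tells all that it offers.
- The arm moves only by the tool arm_command, never from a script. Its arguments are lists of equal length, an entry for each row: "travel": the shift along the world's x, y, z in m, a list of three; "twist": the turn about the world's z in rad. A call has 1 to 5 rows; each row shifts and turns the commanded pose from where the row before left it; what a row does not reach is not made up. A row lasts 1/8 s, in which the tool goes at most 62.5 mm and 10.7 degrees, less where a joint would pass 70% of its speed; a pose out of reach is approached as far as the arm can. A call with a gripper value outside its range is refused whole. "fingers" is the opening, from 0 (shut) to 1 (fully open), set as the call begins (left out, the last holds). The fingers move at their own pace and stop on an object; "squeeze" is the grip in N (left out, the last holds). Time passes only in rows, so rows that do not move let the fingers close. It gives the time, the measured TCP pose, the force, the opening and the grip force at its end, in the units of the state.
- telemetry.get_obs(): the state, without advancing time (a new reading comes with each control period).
- cams.get_image(name): name is "side" or "top" or "wrist"; returns a dict with "pixels" (384x512x3 uint8, red, green, blue), "range_z" (384x512 float32, mm along the optical axis (not along the pixel's ray), 0 where there is no reading), "fx", "fy", "cx", "cy" (pixels), "eye" and "rotation" of the camera in the world. Camera axes: x right, y down, z forward; pixel columns grow to the right and rows downward; lengths in mm; the calibration is good to about 2 mm. The wrist camera is an equidistant fisheye: a pixel r from the principal point sees the ray r / f radians off the axis. A picture is of the moment at which its call begins.
- ticket.finish_job(): hands the job in; it is judged then, once.
The state is a dict: "clock": time; "joint_positions": joint angles; "joint_velocities": joint speeds; "joint_torque": joint torques, N m; "position": TCP position; "tcp_rot": TCP orientation; "wrist_force": force on the tool from outside, world axes, zero at the start; "moment": the same for the moment, N m; "grip_width": finger opening in mm; "grasp_force": force on a finger pad.
Only numpy, scipy, OpenCV 4.12 (cv2) and the standard library are available. Lean on these libraries where they do the work, as an engineer would, in place of code of your own. Each camera call takes 0.05 s, during which the arm holds its last target. There are 200 camera calls.

### The job

Turn the copper horn antenna until its mouth faces the plain rod antenna (the thin straight one, not the two with cones) by stroking the ratchet turntable's lever: each full push of the lever to its stop brings the horn round one tooth, and when let all the way back the lever takes the next. The table turns one way only, so do not go past. Work it by the lever alone, without touching the turntable or the horn and without shifting the rod antenna, and leave the lever fully sprung back.

Things in the scene. Friction and masses are not known exactly. Their poses are not given: they have to be found in the camera images.
- turntable: Ratchet turntable: 134 mm disc, top at 42 mm, 12 upright pins, on a fixed 190 mm square base plate, carrying a copper horn. Origin: on its vertical axis, at bench height; x points out of the horn's mouth (80 mm wide, 85 mm from the axis, 125 mm up). Turns only counter-clockwise seen from above, 30 degrees a stroke (the first may give less); friction holds it. The rod starts 2 to 4 teeth away.
- rod_mid (a point): Rod antenna to be faced: plain straight steel rod 11 mm thick, 224 mm tall, standing loose on a round dark foot of 68 mm diameter, about 230 mm from the turntable's axis. This point: on its centre line, 110 mm above the bench. Two other antennas, with cones on their stems, stand on like feet round the turntable, 30 degrees apart, in any order.
- handle (a point): Centre of the lever's upright black handle peg, 16 mm in diameter, from 32 to 100 mm above the bench (this point at 66 mm), 180 mm from the turntable's axis, near the end of a flat steel lever (27 to 33 mm above the bench) that swings about that same axis. To push: from the robot's side of the peg, away from the robot.
- lever (a joint): Lever angle in rad: 0 sprung back at rest, 0.593 (34 degrees) at its hard stop; grows counter-clockwise seen from above, away from the robot. Takes about 2 to 3 N at the handle; a spring brings it back to 0 when let go, its pawl clicking over the next pin.
There are look-alikes about, which are no part of the job. What is meant by the part that bears rod_mid is not blue, and is the larger of those in its own colour.

How it is judged (in metres and radians):
At the end, for the whole second after the job is handed in: The horn points at the rod antenna: the rod's centre line lies in front of the mouth and within 40 mm (about 10 degrees) of the horn's axis to either side; the lever is sprung back (within 0.08 rad of rest) and the turntable stands still (y of rod_mid in the frame of turntable between -0.04 and 0.04 m and x of rod_mid in the frame of turntable above 0.1 m and value of joint lever below 0.08 rad and angular speed of turntable below 0.1 rad/s); the robot touches nothing.
It fails at once if the turntable or the horn is touched by the robot (more than 1 N) (contact force between any of the fingers, the arm and turntable above 1 N).
It fails at once if the rod antenna is shifted or knocked by more than 20 mm (distance of rod_mid from where it was at the start of the episode above 0.02 m).
It also fails if it takes over 54 s, if anything falls off the work surface, if the arm or the gripper's body presses on something with over 40 N, if the wrist force passes 120 N, or if a joint passes its speed limit or range.

## Working session

There is one attempt and no reset: what is moved stays moved. The work goes in short steps, Python scripts to look and compute and a tool call to move; the robot and the scene stay as the last step left them, time stands still between calls to the robot, and variables do not carry over. Pictures are saved under pics/ and viewed, at most 10 in all, crops included, and the job is handed in when it is done.

Besides the shell and the picture viewer there is one more tool, called after "Request:" by a JSON object that holds its "method" and its "body". arm_command: Moves the arm, as the interface text tells. Its arguments: {"type":"object","properties":{"travel":{"type":"array","items":{"type":"array","items":{"type":"number"}}},"twist":{"type":"array","items":{"type":"number"}},"fingers":{"type":"number"},"squeeze":{"type":"number"}},"required":["travel","twist"]}

```bash
mkdir -p pics; cat > h.py <<'E'
import numpy as np, cv2
from bench import telemetry, cams, ticket, manip
def pts(im):
    z=im["range_z"]; v,u=np.mgrid[:z.shape[0],:z.shape[1]]
    P=np.stack([(u-im["cx"])/im["fx"]*z,(v-im["cy"])/im["fy"]*z,z],-1)
    W=P@np.array(im["rotation"]).T+np.array(im["eye"]); W[z==0]=np.nan
    return W
def save(im,n): cv2.imwrite(f"pics/{n}.png",im["pixels"][...,::-1])
E
python3 - <<'E'
from h import *
for n in("top","side"):
    im=cams.get_image(n); save(im,n); np.save(n+".npy",pts(im)); np.save(n+"_rgb.npy",im["pixels"]); print(n,im["eye"],im["rotation"])
s=telemetry.get_obs(); print(s["position"],s["tcp_rot"],s["clock"])
E
```

```text
Traceback (most recent call last):
  File "h.py", line 6, in pts
    W=P@np.array(im["rotation"]).T+np.array(im["eye"]); W[z==0]=np.nan
      ~^~~~~~~~~~~~~~~~~~~~~~~~~~~
ValueError: matmul: Input operand 1 has a mismatch in its core dimension 0, with gufunc signature (n?,k),(k,m?)->(n?,m?) (size 4 is different from 3)
```

View pics/top.png

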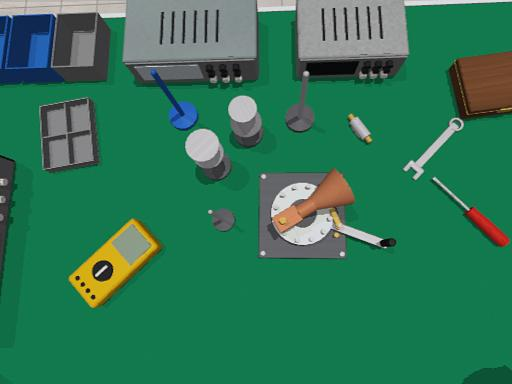

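The top view shows three rod candidates: a grey rod with a large foot at (300,118), a blue one at (183,115), and a small grey one at (222,218). The coned antennas are at (247,130) and (212,165). The lever peg is at (388,243). The camera rotation turned out to be a quaternion, so I'll fix the helper.

```bash
sed -i 's/np.array(im\["rotation"\]).T/R.from_quat(im["rotation"]).as_matrix().T/; 1a from scipy.spatial.transform import Rotation as R' h.py
python3 - <<'E'
from h import *
for n in("top","side"):
    im=cams.get_image(n); save(im,n); W=pts(im); np.save(n+".npy",W)
    print(n,im["eye"])
    if n=="top":
        for (u,v) in [(300,121),(305,75),(222,220),(183,118),(249,138),(218,172),(388,243),(264,177),(341,174),(262,254),(342,254),(350,185),(284,220),(385,244),(392,242)]:
            print(u,v,W[v,u].round())
s=telemetry.get_obs(); print(s["position"],s["tcp_rot"],s["clock"])
E
```

```text
top [469.47385403  27.74797544 820.4008814 ]
300 121 [772. -25.  16.]
305 75 [780. -23. 222.]
222 220 [543. 152.  29.]
183 118 [785. 249.  20.]
249 138 [733.  94.  16.]
218 172 [654. 165.  17.]
388 243 [ 488. -182.  100.]
264 177 [640.  60.  19.]
341 174 [ 643. -113.   18.]
262 254 [469.  66.  20.]
342 254 [ 468. -106.   19.]
350 185 [ 622. -135.   -0.]
284 220 [530.  18. 157.]
385 244 [ 486. -182.   80.]
392 242 [ 490. -190.   99.]
side [408.0758222  530.62469161 725.85954071]
[ 221.97876588 -475.46043999  252.71426751] [ 9.76248553e-01  2.16652722e-01 -1.29519791e-04 -5.87010558e-04] 0.15
```

View pics/side.png

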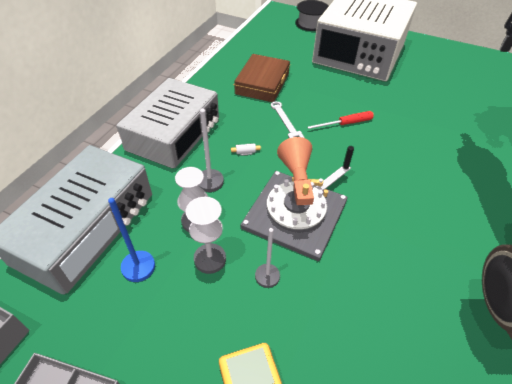

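The side view agrees: the grey rod at (210,180) has the 224 mm height and ~225 mm distance, while the one at (268,275) is short and the one at (135,265) is blue. Next I'll fit exact poses and take a close crop.

```bash
python3 - <<'E'
from h import *
import math
T=np.load("top.npy"); S=np.load("side.npy")
rt=cv2.imread("pics/top.png"); rs=cv2.imread("pics/side.png")
A=np.array([555,-23.])
allW=np.concatenate([T.reshape(-1,3),S.reshape(-1,3)]); C=np.concatenate([rt.reshape(-1,3),rs.reshape(-1,3)])
cam=np.r_[np.zeros(T.shape[0]*T.shape[1]),np.ones(S.shape[0]*S.shape[1])]
# disc: top at 42 mm
for c in (0,1):
    W=allW[cam==c]; d=np.hypot(*(W[:,:2]-A).T); m=(abs(W[:,2]-42)<4)&(d<75); p=W[m,:2].astype(np.float32)
    print("disc",cv2.minEnclosingCircle(p),m.sum())
    m=(abs(W[:,2]-18)<6)&(d<140)
    print("base",cv2.minAreaRect(W[m,:2].astype(np.float32)))
hsv=cv2.cvtColor(C[None],cv2.COLOR_BGR2HSV)[0]
d=np.hypot(*(allW[:,:2]-A).T)
cop=(hsv[:,0]<14)&(hsv[:,1]>120)&(d<130)&(allW[:,2]>70)
for c in(0,1):
    p=allW[cop&(cam==c)]; print("horn",len(p),p.min(0).round(),p.max(0).round())
    far=p[np.hypot(*(p[:,:2]-A).T)>70]; an=np.degrees(np.arctan2(far[:,1]-A[1],far[:,0]-A[0])); print("mouth ang",np.percentile(an,[1,50,99]).round(1),far.mean(0))
    q=p[:,:2]; w=np.linalg.svd(q-q.mean(0),full_matrices=False)[2][0]; print("pca",math.degrees(math.atan2(w[1],w[0])))
    top=p[p[:,2]>np.percentile(p[:,2],90)]; 
for c in(0,1):
    W=allW[cam==c]
    r=W[(np.hypot(W[:,0]-776,W[:,1]+24)<25)&(W[:,2]>40)&(W[:,2]<235)]
    print("rod",len(r),np.nanmedian(r,0).round(1),r.max(0).round(),r.min(0).round()); v=np.median(r[:,:2],0)-A; print(math.degrees(math.atan2(v[1],v[0])),np.hypot(*v))
    h=W[(np.hypot(W[:,0]-488,W[:,1]+184)<20)&(W[:,2]>45)&(W[:,2]<110)]
    print("peg",len(h),h.max(0).round(),h.min(0).round(),np.median(h[h[:,2]>95],0).round(1))
a=cv2.resize(rt[60:270,160:410],None,fx=1.6*1.5,fy=2.4)
b=rs
cv2.imwrite("pics/crop.png",a)
E
```

```text
disc ((554.7107543945312, -21.174489974975586), 66.90119934082031) 1560
base ((554.0054321289062, -21.28826141357422), (190.29833984375, 188.59681701660156), 88.9015884399414)
disc ((554.7490234375, -25.71393394470215), 71.71540832519531) 1235
base ((557.3615112304688, -21.96514892578125), (194.2310791015625, 190.46279907226562), 89.04557037353516)
horn 1730 [ 509. -112.   72.] [627.  41. 166.]
mouth ang [-85.5 -62.2 -35.2] [590.86570876 -89.21141164 153.51665219]
pca -60.696081442391495
horn 979 [ 513. -112.  116.] [630.  42. 164.]
mouth ang [-83.4 -45.7 -32.6] [600.21885627 -83.41872207 147.70054527]
pca 120.93673120029017
rod 238 [779.3 -22.8 155.2] [788. -18. 224.] [777. -29.  40.]
0.05583614139402492 224.3154736220945
peg 114 [ 497. -181.  102.] [ 482. -196.   46.] [ 489.7 -188.1   99.1]
rod 314 [783.2 -20.7 145.3] [791. -17. 224.] [779. -28.  42.]
0.566174312457249 228.24081822417173
peg 133 [ 501. -181.  102.] [ 485. -198.   46.] [ 492.3 -187.9   98.7]
```

View pics/crop.png

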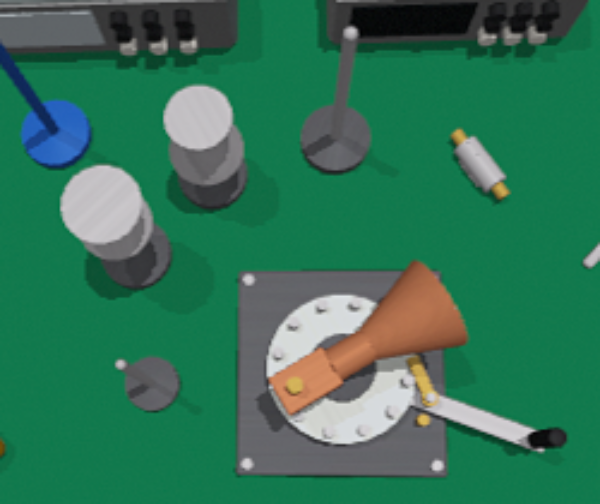

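The crop confirms the choice: the plain rod with the large grey foot at top (345,85) is the target, at bearing about 0°. The horn points to about -61°, so this should be 2 teeth. The peg is at about (491,-188.5) and at the stop should be near (595,-197). I'll approach from the robot's side with the fingers shut.

Request:
{"method": "arm_command", "body": {"travel": [[0.03,0.045,0],[0.03,0.045,0],[0.03,0.045,0],[0.03,0.045,0],[0.03,0.045,0]], "twist": [-0.1,-0.1,-0.1,-0.1,-0.1], "fingers": 0}}

```text
clock: 0.78
position: [372.7, -249.1, 253.2]
tcp_rot: [0.999, -0.033, 0.0, -0.0]
wrist_force: [0.6, -0.5, -0.4]
grip_width: -0.0
grasp_force: 0.0
```

Request:
{"method": "arm_command", "body": {"travel": [[0.03,0.038,-0.035],[0.028,0.027,-0.035],[0,0,-0.035],[0,0,-0.035],[0,0,-0.035]], "twist": [0,0,0,0,0]}}

```text
clock: 1.4
position: [430.0, -185.3, 77.0]
tcp_rot: [1.0, -0.031, -0.0, -0.0]
wrist_force: [0.1, -0.6, -0.5]
grip_width: -0.4
grasp_force: 0.0
```

Request:
{"method": "arm_command", "body": {"travel": [[0,0,0],[0,0,0]], "twist": [0,0]}}

```text
clock: 1.65
position: [430.6, -185.9, 79.4]
tcp_rot: [0.999, -0.032, 0.0, 0.0]
wrist_force: [-0.0, -0.4, 0.6]
grip_width: -0.3
grasp_force: 0.0
```

```bash
python3 - <<'E'
from h import *
s=telemetry.get_obs(); print(s["position"],R.from_quat(s["tcp_rot"]).as_matrix().round(2),s["wrist_force"],s["grip_width"],manip.nose_length)
im=cams.get_image("top"); save(im,"app"); W=pts(im)
E
```

```text
[ 430.57422058 -185.94822761   79.38989954] [[ 1.   -0.06  0.  ]
 [-0.06 -1.   -0.  ]
 [ 0.    0.   -1.  ]] [-0.03462637 -0.41001421  0.60259468] -0.3317888294597305 22.0
```

View pics/app.png

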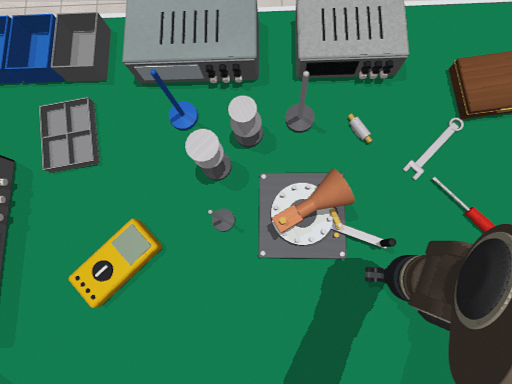

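The gripper is at about (375,275), directly behind the peg, with nothing in the way. I'll start the push along the arc.

Request:
{"method": "arm_command", "body": {"travel": [[0.02,-0.003,0],[0.02,-0.003,0],[0.01,-0.002,0],[0.01,-0.002,0],[0.01,-0.001,0]], "twist": [0,0,0,0,0]}}

```text
clock: 2.33
position: [500.0, -197.1, 78.6]
tcp_rot: [0.999, -0.032, -0.0, 0.0]
wrist_force: [-3.9, -1.7, 1.2]
grip_width: 0.2
grasp_force: 0.0
```

Request:
{"method": "arm_command", "body": {"travel": [[0.012,-0.002,0],[0.012,-0.002,0],[0.012,0,0],[0.012,0.001,0],[0.012,0.001,0]], "twist": [0,0,0,0,0]}}

```text
clock: 2.95
position: [560.9, -198.5, 78.2]
tcp_rot: [1.0, -0.032, -0.0, -0.0]
wrist_force: [-2.1, -1.2, 0.3]
grip_width: -0.0
grasp_force: 0.0
```

Request:
{"method": "arm_command", "body": {"travel": [[0.006,0.001,0],[0.004,0.001,0],[0,0,0]], "twist": [0,0,0]}}

```text
clock: 3.32
position: [570.2, -196.4, 78.2]
tcp_rot: [1.0, -0.031, 0.0, -0.0]
wrist_force: [-1.2, -0.2, -1.4]
grip_width: -0.2
grasp_force: 0.0
```

Not at the stop yet, so I'll keep advancing until the force rises.

Request:
{"method": "arm_command", "body": {"travel": [[0.004,0.001,0],[0.004,0.001,0],[0,0,0]], "twist": [0,0,0]}}

```text
clock: 3.7
position: [577.8, -194.7, 78.3]
tcp_rot: [1.0, -0.032, -0.0, 0.0]
wrist_force: [-4.2, -2.2, 0.8]
grip_width: -0.0
grasp_force: 0.0
```

Request:
{"method": "arm_command", "body": {"travel": [[0.003,0.001,0],[0,0,0]], "twist": [0,0]}}

```text
clock: 3.95
position: [579.0, -193.9, 78.0]
tcp_rot: [0.999, -0.032, -0.002, 0.0]
wrist_force: [-10.7, -1.3, 3.3]
grip_width: -0.5
grasp_force: 0.0
```

```bash
cat > horn.py <<'E'
from h import *
import sys,math
A=np.array([555,-22.])
im=cams.get_image("top"); save(im,sys.argv[1]); W=pts(im).reshape(-1,3)
hsv=cv2.cvtColor(im["pixels"],cv2.COLOR_RGB2HSV).reshape(-1,3)
p=W[(hsv[:,0]<14)&(hsv[:,1]>120)&(np.hypot(*(W[:,:2]-A).T)<130)&(W[:,2]>70)]
q=p[:,:2]; w=np.linalg.svd(q-q.mean(0),full_matrices=False)[2][0]
far=p[np.hypot(*(q-A).T)>70]; an=np.degrees(np.arctan2(far[:,1]-A[1],far[:,0]-A[0]))
print("horn",len(p),math.degrees(math.atan2(w[1],w[0])),np.percentile(an,[1,50,99]))
h=W[(np.hypot(W[:,0]-555,W[:,1]+22)<195)&(np.hypot(W[:,0]-555,W[:,1]+22)>165)&(W[:,2]>85)&(W[:,2]<103)&(hsv[:,2]<70)&(W[:,1]<-80)]
print("peg",len(h),np.median(h,0))
r=W[(np.hypot(W[:,0]-780,W[:,1]+22)<25)&(W[:,2]>40)&(W[:,2]<235)]; print("rod",np.median(r,0))
E
python3 horn.py s1
```

```text
horn 1703 148.5677224260456 [-55.97012604 -31.61389206  -6.4870936 ]
peg 0 [nan nan nan]
rod [779.2528674  -22.84264928 155.6986837 ]
  return _methods._mean(a, axis=axis, dtype=dtype,
  ret = um.true_divide(
```

The force rose to 11 N, so the lever is at its stop, and the horn is at -31.5° (it was -61°). I'll let the lever all the way back.

Request:
{"method": "arm_command", "body": {"travel": [[-0.02,-0.003,0],[-0.025,-0.002,0],[-0.025,0,0],[-0.025,0.004,0],[-0.025,0.006,0]], "twist": [0,0,0,0,0]}}

```text
clock: 4.62
position: [461.2, -188.6, 78.7]
tcp_rot: [1.0, -0.032, 0.001, -0.0]
wrist_force: [-0.1, 1.4, 0.0]
grip_width: 0.1
grasp_force: 0.0
```

Request:
{"method": "arm_command", "body": {"travel": [[-0.02,0.003,0],[-0.005,0,0],[0,0,0]], "twist": [0,0,0]}}

```text
clock: 5.0
position: [437.0, -185.9, 78.8]
tcp_rot: [0.999, -0.032, 0.001, 0.0]
wrist_force: [-0.7, 0.5, -0.7]
grip_width: -0.1
grasp_force: 0.0
```

```bash
python3 horn.py s1b; python3 -c "
from h import *
print(telemetry.get_obs()['position'])"
```

```text
horn 1702 148.5179716153819 [-55.9298403  -31.81656943  -6.568188  ]
peg 65 [ 489.69408915 -187.09175887   99.23679753]
rod [779.30895453 -22.77564788 156.26869129]
[ 437.18838007 -185.93460711   78.66542358]
```

The lever is fully back, with the peg at its rest position, and the horn is at -31.5°. One more stroke should bring it to the rod.

Request:
{"method": "arm_command", "body": {"travel": [[0.02,-0.004,0],[0.02,-0.004,0],[0.012,-0.002,0],[0.012,-0.001,0],[0.012,-0.001,0]], "twist": [0,0,0,0,0]}}

```text
clock: 5.68
position: [512.3, -197.9, 78.0]
tcp_rot: [0.999, -0.032, -0.0, 0.0]
wrist_force: [-3.2, -1.7, 1.5]
grip_width: -0.1
grasp_force: 0.0
```

Request:
{"method": "arm_command", "body": {"travel": [[0.012,-0.001,0],[0.012,0,0],[0.012,0,0],[0.012,0.001,0],[0.012,0.002,0]], "twist": [0,0,0,0,0]}}

```text
clock: 6.3
position: [572.9, -195.6, 78.3]
tcp_rot: [0.999, -0.032, 0.0, -0.0]
wrist_force: [-2.8, -2.3, 1.0]
grip_width: -0.1
grasp_force: 0.0
```

Request:
{"method": "arm_command", "body": {"travel": [[0.004,0.001,0],[0.003,0.001,0],[0,0,0]], "twist": [0,0,0]}}

```text
clock: 6.68
position: [577.9, -193.5, 78.1]
tcp_rot: [0.999, -0.032, -0.001, 0.0]
wrist_force: [-6.0, -0.8, 2.0]
grip_width: 0.0
grasp_force: 0.0
```

Request:
{"method": "arm_command", "body": {"travel": [[0.003,0.001,0],[0,0,0]], "twist": [0,0]}}

```text
clock: 6.92
position: [579.2, -193.0, 78.1]
tcp_rot: [0.999, -0.032, -0.003, 0.001]
wrist_force: [-11.9, -2.7, 4.7]
grip_width: -0.1
grasp_force: 0.0
```

Request:
{"method": "arm_command", "body": {"travel": [[-0.02,-0.003,0],[-0.025,-0.002,0],[-0.025,0,0],[-0.025,0.004,0],[-0.025,0.006,0]], "twist": [0,0,0,0,0]}}

```text
clock: 7.55
position: [461.7, -187.4, 78.5]
tcp_rot: [0.999, -0.032, 0.001, -0.0]
wrist_force: [-0.4, 0.2, -0.3]
grip_width: -0.3
grasp_force: 0.0
```

Request:
{"method": "arm_command", "body": {"travel": [[-0.03,0.003,0],[-0.02,0,0],[0,0,0]], "twist": [0,0,0]}}

```text
clock: 7.92
position: [411.5, -184.7, 78.6]
tcp_rot: [0.999, -0.032, 0.0, -0.0]
wrist_force: [-0.3, -0.1, 0.1]
grip_width: 0.3
grasp_force: 0.0
```

```bash
python3 horn.py s2
```

```text
horn 1680 178.92824482067346 [-25.54308585   0.88385368  24.04223097]
peg 65 [ 489.72929365 -186.95182534   99.62689188]
rod [779.38734704 -22.83595119 156.01284536]
```

View pics/s2.png

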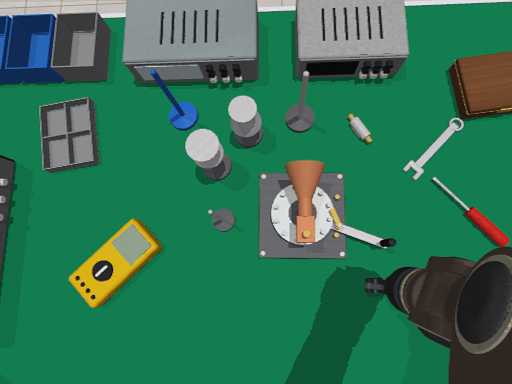

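The horn, with its mouth at (305,168), now points at -1°, straight at the rod at (303,100), which stands at about 0°. The peg at (388,243) is at rest, the rod hasn't moved and the gripper is clear, so I'll hand it in.

```bash
python3 -c "
from h import *
print(ticket.finish_job())"
```

```text
the job is handed in; nothing more can be done
None
```

The job is handed in: two full lever strokes turned the horn to within about 1° of the plain rod antenna, with the lever sprung back, the rod unmoved and the gripper clear; no verdict was returned.

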